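Open the chip-extraction inlet on the carver's bench

TASK

Take the blue scraper off its rest, slip its blade under the yellow lip of the chip-extraction inlet's cover and lever the cover up with it (not with the gripper's fingers), then swing the cover back until it leans a little beyond upright. Then lay the scraper back on its rest as you found it, and last turn the red damper handle to half open, so that it lies over the yellow mark at 45 degrees. Leave everything else on the bench where it is.

Things in the scene. Friction and masses are not known exactly. Their poses are not given: they have to be found in the camera images.
- inlet: grey extraction inlet fixed to the bench: open-topped box 160 (x) x 180 (y) x 75 mm high, walls 6 mm, grating 24 mm high inside, plywood cover on top (75 to 80 mm). The front (-x, robot side) wall has a notch 80 mm wide in its middle, 63 to 75 mm high: a 12 mm high gap below the cover's yellow lip. Origin: centre of the box's underside; x away from the robot at yaw 0, z up
- duct_end (a point): centre of the top of the outlet block (70 x 50 mm, 72 mm high) at the end of the round aluminium duct (64 mm in diameter, top 68 mm high) that leaves the inlet's right (-y) side along its -y and carries the damper; at (-20, -265, 72) mm in the inlet's frame
- cover (a joint): angle of the cover about its hinge on the far (+x) top edge of the box: 0 shut, pi/2 upright, stop at 1.95. A stiff hinge: it stays where it is left. Lifting needs about 1 N at the lip
- cover_lip (a point): middle of the front edge of the cover's yellow lip, on its underside; the lip is 60 mm wide, 5 mm thick and overhangs the front wall by 9 mm; 169 mm from the hinge; moves with the cover
- cover_hinge (a point): middle of the cover's hinge line (along the inlet's y), 75 mm high, at the inlet's x = +80 mm; axes as the inlet's; does not move
- damper (a joint): angle of the red damper handle about its vertical spindle: 0 closed (handle points along the inlet's -x, towards the robot), pi/4 half open, over the yellow mark, pi/2 fully open (along the inlet's -y, in line with the duct). Grows counter-clockwise from above; stays where left
- damper_pivot (a point): on the damper's spindle axis, at mid height of the handle (103 mm above the bench), at (-20, -185) mm in the inlet's x, y; below lies a white dial, 110 mm in diameter, top 83 mm high, with black marks at closed and open and a yellow mark between
- damper_tip (a point): free end of the red damper handle, a bar 16 mm wide, 16 mm high (95 to 111 mm above the bench), reaching 88 mm from the spindle axis; moves with the handle
- rest: dark wooden tool rest fixed to the bench: base 150 x 70 x 8 mm, two cross bars (12 mm thick, at x = -52 and +52 mm, 56 mm wide, tops 30 mm high) whose cheeks, 10 mm higher, leave a 34 mm wide seat for the handle. Origin: centre of its underside, x along the scraper, z up
- scraper: flat scraper, 120 g, lying on the rest along its x axis, blade to +x: blue handle 130 long x 22 wide x 18 mm high, steel blade 85 long x 26 wide x 2.5 mm thick at the handle's mid height (9 mm above its underside). Origin: centre of the handle's underside, over the rest's origin, 30 mm above the bench
- scraper_grip (a point): good place to grip the scraper, near its centre of mass: 15 mm ahead of the handle's middle, at mid height; grip across the 22 mm width
- scraper_tip (a point): middle of the blade's front edge, 150 mm ahead of the scraper's origin, at mid thickness
- gouge_a: a light-handled carving gouge lying to the right of the rest, about 200 mm long, 22 mm high (leave alone)
- gouge_b: a dark-handled carving gouge lying between the rest and the inlet, about 210 mm long, 22 mm high (leave alone)
- gouge_c: a light-handled carving gouge lying left of the inlet, about 190 mm long, 22 mm high (leave alone)
- stone: a reddish sharpening stone, 50 x 150 x 25 mm, lying in front of the inlet (leave alone)
- glue: an upright white glue bottle with an orange cap, 56 mm across, 130 mm high (leave alone)
- blank: a pale lime-wood blank, 70 x 120 x 40 mm (leave alone)
Not all that is in view belongs to the job. Of the things that look like the scraper, the larger one is meant. Leave any purple look-alike of the rest alone.

How it is judged:
By the outcome, as a careful person would: the job done as asked, in the order asked, and still so for the second after the job is handed in, with the robot touching nothing.
It also fails if it takes over 72 s, if anything falls off the work surface, if the arm or the gripper's body presses on something with over 40 N, if the wrist force passes 120 N, or if a joint passes its speed limit or range.

ROBOT

A 7-joint arm with a two-finger parallel gripper is mounted at the origin on the work surface. World frame = base frame: x ahead of the robot, y to its left, z up, the work surface at z = 0. Lengths are in mm, angles in rad, forces in N, time in s.
With the tool pointing down it reaches from about 350 to 775 mm from the base axis. Payload 3.1 kg.
Tool frame: the origin (TCP) lies midway between the tips of the shut fingers; the grasp point (between the pads) lies robot.pinch_z behind it (robot.pinch_z is the distance from the TCP to the grasp point, in mm); z points along the fingers, y is the line along which they close (so a half turn about z gives the same grasp; the last joint's range is limited). The gripper opens to 85 mm and grips with 20 to 120 N. Pads are 22 mm wide; open, the fingers measure 114 mm over their backs; the gripper's body (76 mm by 85 mm) begins 54 mm behind the grasp point. The pads swing forward as they close: fully open they stand 13 mm farther back than shut.
Start: joints at [1.18, 0.311, 0.014, 1.512, -0.004, 1.319, -0.027], TCP at [188.007, -516.886, 231.304] pointing down, gripper open.
Joint ranges: [-2.7, 2.7], [-0.3, 1.91], [-1.27, 1.3], [0.12, 2.57], [-1.44, 4.58], [0.2, 2.03], [-3.05, 3.05]. Speed limits (rad/s): [2.79, 2.79, 3.14, 3.14, 3.14, 3.14, 3.14].

INTERFACE

Orientations are given as a rotation vector (axis times angle).
In Python, from cell import sensors, imaging, robot gives the robot as it stands. The module is installed in compiled form; this text tells all that it offers.
- The arm moves only by the tool apply_moves, never from a script. Its argument "increments" is text: rows parted by semicolons, each of 5 numbers parted by spaces: the shift along the tool's x, y, z in mm, then the turn about the tool's z in degrees, then the opening, from -1 (shut) to 1 (fully open). A call has 1 to 10 rows; each row shifts and turns the commanded pose from where the row before left it, along the tool's axes as they then stand; what a row does not reach is not made up. A row lasts 1/12 s, in which the tool goes at most 41.7 mm and 7.16 degrees, less where a joint would pass 70% of its speed; a pose out of reach is approached as far as the arm can. A call is refused whole if a number of a shift passes 41.7 or a number of a turn 7.16, either way. A call with a gripper value outside its range is refused whole. The fingers move at their own pace and stop on an object; "grip_force" is the grip in N (left out, the last holds). Time passes only in rows, so rows that do not move let the fingers close. It gives the time, the measured TCP pose, the force, the opening and the grip force at its end, in the units of the state.
- sensors.observe(): the state, without advancing time (a new reading comes with each control period).
- imaging.snapshot(name): name is "side" or "top" or "wrist"; returns a dict with "img" (400x640x3 uint8, red, green, blue), "fovy" (degrees; the focal length in pixels is half the picture's height over the tangent of half this angle, whatever the lens; pixels are square), "cx", "cy" (the principal point, pixels), "extrinsics" (4x4, takes a point from camera to world coordinates). Camera axes: x right, y down, z forward; pixel columns grow to the right and rows downward; lengths in mm; the calibration is good to about 2 mm. A picture is of the moment at which its call begins. There is no depth.
- robot.close_job(): hands the job in; it is judged then, once.
The state is a dict: "time": time; "qpos": joint angles; "qvel": joint speeds; "joint_efforts": joint torques, N m; "tcp_pos": TCP position; "orientation": TCP orientation; "force": force on the tool from outside, world axes, zero at the start; "torque": the same for the moment, N m; "width": finger opening in mm; "finger_force": force on a finger pad.
Only numpy, scipy, OpenCV 4.12 (cv2) and the standard library are available. Lean on these libraries where they do the work, as an engineer would, in place of code of your own. Each camera call takes 0.05 s, during which the arm holds its last target. There are 200 camera calls.

## Working session

There is one attempt and no reset: what is moved stays moved. The work goes in short steps, Python scripts to look and compute and a tool call to move; the robot and the scene stay as the last step left them, time stands still between calls to the robot, and variables do not carry over. Pictures are saved under pics/ and viewed, at most 10 in all, crops included, and the job is handed in when it is done.

Besides the shell and the picture viewer there is one more tool, called after "Call:" as name(argument=value, ...) on one line, values as JSON. apply_moves: Moves the arm, as the interface text tells. Its arguments: {"type":"object","properties":{"increments":{"type":"string"},"grip_force":{"type":"number"}},"required":["increments"]}

```bash
mkdir -p pics
cat > h.py <<'E'
import numpy as np,cv2
from cell import sensors,imaging,robot
def snap(n,f=None):
    s=imaging.snapshot(n)
    if f: cv2.imwrite('pics/'+f,cv2.cvtColor(s['img'],cv2.COLOR_RGB2BGR))
    return s
def ray(s,u,v):
    f=200/np.tan(np.radians(s['fovy'])/2)
    E=np.array(s['extrinsics']);d=E[:3,:3]@np.array([(u-s['cx'])/f,(v-s['cy'])/f,1])
    return E[:3,3],d
def plane(s,u,v,z):
    o,d=ray(s,u,v);return o+d*(z-o[2])/d[2]
def proj(s,p):
    f=200/np.tan(np.radians(s['fovy'])/2)
    E=np.array(s['extrinsics']);c=E[:3,:3].T@(np.array(p)-E[:3,3]);return s['cx']+f*c[0]/c[2],s['cy']+f*c[1]/c[2]
E
python3 - <<'E'
from h import *
for n in('top','side'):
    s=snap(n,n+'0.png');print(n,s['fovy'],s['cx'],s['cy'],np.round(s['extrinsics'],3))
o=sensors.observe();print(o);print(robot.pinch_z)
E
```

```text
top 42.711888815958794 325.1380132662446 196.57718755189018 [[-6.000000e-03 -9.770000e-01  2.120000e-01  2.492910e+02]
 [-1.000000e+00  7.000000e-03 -1.000000e-03 -9.121900e+01]
 [-1.000000e-03 -2.120000e-01 -9.770000e-01  1.526007e+03]
 [ 0.000000e+00  0.000000e+00  0.000000e+00  1.000000e+00]]
side 53.93843180175037 318.87998186362086 201.8489208911067 [[ 9.200000e-01 -1.660000e-01  3.560000e-01  5.102800e+01]
 [-3.920000e-01 -4.290000e-01  8.140000e-01 -1.283889e+03]
 [ 1.800000e-02 -8.880000e-01 -4.590000e-01  7.722320e+02]
 [ 0.000000e+00  0.000000e+00  0.000000e+00  1.000000e+00]]
{'time': 0.1, 'qpos': array([ 1.18024345,  0.31165404,  0.01399714,  1.51287445, -0.00438177,
        1.31921395, -0.02718367]), 'qvel': array([ 0.00028424, -0.00056151, -0.00125817, -0.00391508, -0.00022014,
       -0.00100002,  0.00028716]), 'joint_efforts': array([ 4.78375077e-04, -3.80858982e+01,  1.46568306e-01, -2.31241786e+01,
        1.21846382e-02,  8.04792275e-03,  3.72826105e-05]), 'tcp_pos': array([ 187.78450584, -516.26036937,  230.33413128]), 'orientation': array([-3.09186286e+00, -5.44988493e-01,  7.43624267e-04]), 'force': array([-0.19554471,  0.11259117,  0.22809748]), 'torque': array([-0.08336153, -0.03398422,  0.03904421]), 'finger_force': 0.0, 'width': 85.37191352503355}
18.700000000000003
```

View pics/top0.png

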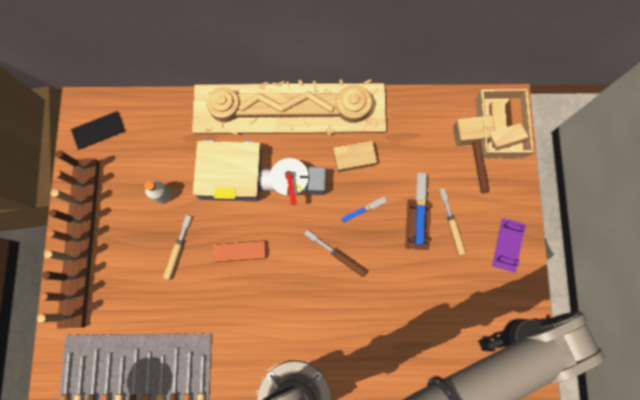

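View pics/side0.png

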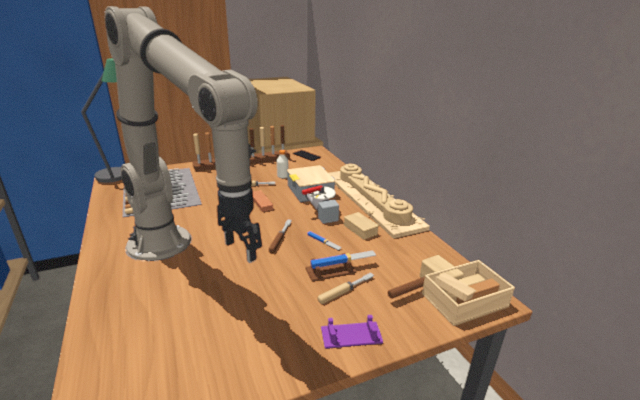

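The top view shows the blue scraper at about (421,210) on its rest with the blade up (+x). The inlet cover is at (227,170) with its lip at (224,193), and the red handle at (291,188) is near closed. The small blue scraper at (363,210) and the purple rest at (509,245) are decoys. Next I'll measure with masks.

```bash
cat > m.py <<'E'
from h import *
s=snap('top');hsv=cv2.cvtColor(s['img'],cv2.COLOR_RGB2HSV)
def comps(lo,hi,z,roi,name):
    u0,v0,u1,v1=roi;m=cv2.inRange(hsv,np.array(lo),np.array(hi));k=np.zeros_like(m);k[v0:v1,u0:u1]=m[v0:v1,u0:u1]
    cs,_=cv2.findContours(k,cv2.RETR_EXTERNAL,cv2.CHAIN_APPROX_NONE)
    for c in cs:
        if cv2.contourArea(c)<25: continue
        r=cv2.minAreaRect(np.array([plane(s,p[0][0],p[0][1],z)[:2] for p in c],np.float32))
        M=cv2.moments(c);cen=plane(s,M['m10']/M['m00'],M['m01']/M['m00'],z)
        print(name,'px',np.round([M['m10']/M['m00'],M['m01']/M['m00']],1),'cen',np.round(cen[:2],1),'rect',np.round(r[0],1),np.round(r[1],1),round(r[2],1), 'box',np.round(cv2.boxPoints(r)).astype(int).tolist())
comps((100,130,60),(125,255,255),47,(380,160,460,260),'blue')
comps((0,0,90),(179,60,255),40,(405,165,440,206),'blade')
comps((24,150,120),(35,255,255),79,(200,180,250,205),'lip')
comps((12,40,120),(26,160,255),80,(185,130,265,215),'cover')
comps((0,170,80),(6,255,255),111,(270,160,310,215),'red')
comps((0,0,190),(179,40,255),83,(265,150,315,205),'dial')
comps((24,100,120),(35,255,255),83,(280,160,330,215),'mark')
im=cv2.cvtColor(s['img'],cv2.COLOR_RGB2BGR)
cv2.imwrite('pics/z1.png',np.hstack([cv2.resize(im[130:215,185:335],(600,340),interpolation=cv2.INTER_CUBIC),cv2.resize(im[160:260,395:445],(170,340),interpolation=cv2.INTER_CUBIC)]))
E
python3 m.py
```

```text
blue px [419.9 224.7] cen [ 484.9 -368.5] rect [ 485.8 -368.9] [ 23.8 111.6] 84.2 box [[429, -375], [540, -386], [542, -363], [432, -351]]
blade px [421.4 186.5] cen [ 601.  -379.5] rect [ 601.9 -379.6] [25.7 80.3] 84.2 box [[561, -388], [641, -396], [643, -371], [563, -363]]
lip px [224.2 193.2] cen [575.6 200.6] rect [576.4 200.8] [58.3 29.7] 89.6 box [[561, 172], [591, 172], [591, 230], [562, 230]]
cover px [225.4 165.5] cen [658.6 199.9] rect [660.4 201.3] [224.3 216. ] 89.6 box [[552, 90], [768, 88], [769, 313], [553, 314]]
red px [291. 190.] cen [576.7   4.9] rect [581.    6.1] [87.5 14.9] 9.7 box [[537, 6], [539, -9], [625, 6], [623, 21]]
dial px [284.4 174.7] cen [629.1  26.4] rect [623.9  21.7] [105.2 122.6] 0.1 box [[571, 83], [571, -40], [677, -40], [676, 83]]
```

View pics/z1.png

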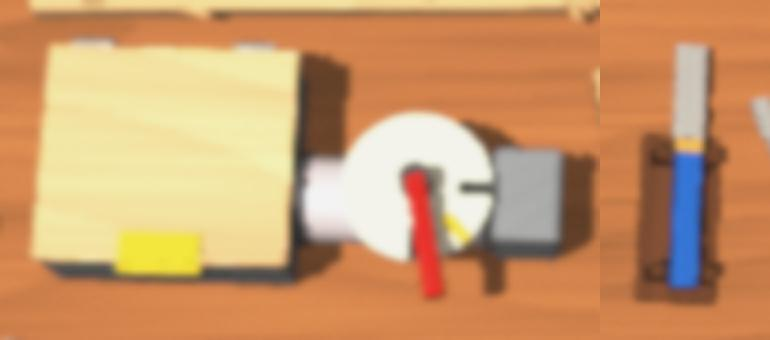

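```bash
cat > m2.py <<'E'
from h import *
s=snap('top');t=snap('side','side1.png')
for (a,b) in [(48,45),(300,52),(290,270),(32,258),(116,275),(200,277),(118,233),(200,235)]:
    u,v=185+a/4,130+b/4;print('cov',np.round(plane(s,u,v,80),1))
print('dial',plane(s,185+418/4,130+187/4,83), 'mark',plane(s,185+457/4,130+229/4,83))
print('block',[np.round(plane(s,185+a/4,130+b/4,72),0) for a,b in [(494,148),(562,150),(558,243),(488,240)]])
# two view check: where tcp / scraper points fall in side
for p in [(644,-384,39),(494,-369,48),sensors.observe()['tcp_pos'],(571,201,78)]: print(np.round(proj(s,p),1),np.round(proj(t,p),1))
i=cv2.cvtColor(t['img'],cv2.COLOR_RGB2BGR)
cv2.imwrite('pics/z2.png',np.hstack([cv2.resize(i[150:230,270:370],(500,400),interpolation=2),cv2.resize(i[240:300,290:390],(300,180),interpolation=2)][:1]))
cv2.imwrite('pics/z3.png',cv2.resize(i[150:300,270:390],(480,600),interpolation=2))
E
python3 m2.py
```

```text
cov [733.9 286.6  80. ]
cov [727.2  99.8  80. ]
cov [562.1 103.6  80. ]
cov [572.3 290.7  80. ]
cov [559.3 229.3  80. ]
cov [557.4 168.6  80. ]
cov [590.5 229.1  80. ]
cov [588.6 169.5  80. ]
dial [622.6877051   11.38378772  83.        ] mark [591.085096   -17.14033994  83.        ]
block [array([655., -44.,  72.]), array([653., -94.,  72.]), array([583., -90.,  72.]), array([585., -39.,  72.])]
[422.1 172.7] [374.1 253.1]
[420.  221.5] [330.4 258.3]
[499.4 332.3] [240.3 256.9]
[224.1 194.9] [292.3 177.5]
```

View pics/z3.png

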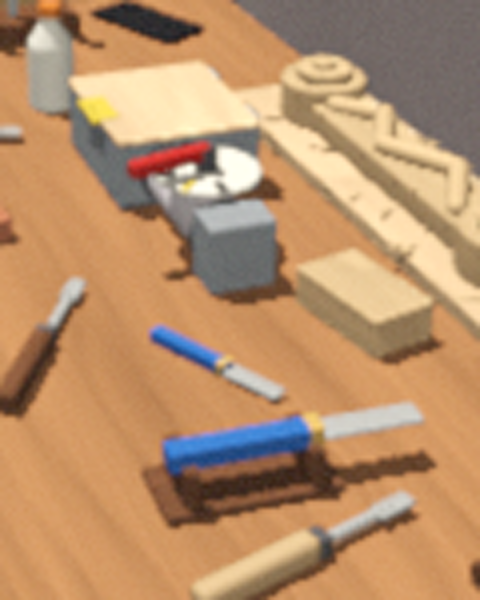

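```bash
cat > go.py <<'E'
# usage: go.py x y z yaw n : remaining shift in tool axes per row for n rows with an even turn (turn applied after each row's shift)
import sys
from h import *
from scipy.spatial.transform import Rotation as R
x,y,z,yaw,n=map(float,sys.argv[1:6]);n=int(n)
o=sensors.observe();M=R.from_rotvec(o['orientation']).as_matrix()
cy=np.degrees(np.arctan2(M[1,0],M[0,0]));d=np.array([x,y,z])-o['tcp_pos'];t=-(yaw-cy)/n
print('t',round(o['time'],2),'tcp',np.round(o['tcp_pos'],1),'yaw',round(cy,2),'tilt z',np.round(M[:,2],3),'F',np.round(o['force'],1),'w',round(o['width'],1),'q',np.round(o['qpos'],2))
for k in range(n):
    a=np.radians(cy-t*k)
    T=np.array([[np.cos(a),np.sin(a),0],[np.sin(a),-np.cos(a),0],[0,0,-1]])
    print(np.round(T.T@(d/n),1),round(t,2))
E
python3 go.py 509 -371 130 -5.5 10
```

```text
t 0.25 tcp [ 187.9 -516.6  230.8] yaw 19.99 tilt z [-0.     0.001 -1.   ] F [ 0.1 -0.6 -0.3] w 85.3 q [ 1.18  0.31  0.01  1.51 -0.    1.32 -0.03]
[35.2 -2.7 10.1] 2.55
[35.  -4.3 10.1] 2.55
[34.8 -5.8 10.1] 2.55
[34.5 -7.4 10.1] 2.55
[34.1 -8.9 10.1] 2.55
[ 33.7 -10.4  10.1] 2.55
[ 33.2 -11.9  10.1] 2.55
[ 32.6 -13.3  10.1] 2.55
[ 32.  -14.8  10.1] 2.55
[ 31.3 -16.2  10.1] 2.55
```

Call:
apply_moves(increments="35 -3 10 2.5 1;35 -4 10 2.5 1;35 -6 10 2.5 1;34 -7 10 2.5 1;34 -9 10 2.5 1;34 -10 10 2.5 1;33 -12 10 2.5 1;33 -13 10 2.5 1;32 -15 10 2.5 1;31 -16 10 2.5 1", grip_force=100)

```text
time: 1.08
tcp_pos: [509.6, -369.7, 130.6]
orientation: [-3.138, 0.141, 0.0]
force: [0.7, -0.2, -0.6]
width: 85.7
finger_force: 0.0
```

```bash
python3 - <<'E'
from h import *
s=snap('wrist','w1.png')
print(s['fovy'],np.round(s['extrinsics'],2))
for p in [(644,-384,39),(509,-371,39),(494,-369.5,48)]: print(np.round(proj(s,p),1))
hsv=cv2.cvtColor(s['img'],cv2.COLOR_RGB2HSV)
m=cv2.inRange(hsv,np.array((100,130,50)),np.array((125,255,255)))
for c in cv2.findContours(m,0,1)[0]:
    if cv2.contourArea(c)<150: continue
    r=cv2.minAreaRect(np.array([plane(s,*p[0],48)[:2] for p in c],np.float32));print(r,cv2.boxPoints(r).round(1).tolist())
E
python3 go.py 509 -371 25 -5.5 4
```

```text
59.71355511772141 [[-9.0000e-02 -9.6000e-01 -2.8000e-01  5.7982e+02]
 [-1.0000e+00  8.0000e-02  3.0000e-02 -3.7513e+02]
 [-0.0000e+00  2.8000e-01 -9.6000e-01  2.7334e+02]
 [ 0.0000e+00  0.0000e+00  0.0000e+00  1.0000e+00]]
[326.  -18.1]
[323.7 200.2]
[323.5 224.9]
((533.1568603515625, -203.23324584960938), (12.26270580291748, 67.53073120117188), 25.61798095703125) [[513.0, -175.39999389648438], [542.2000122070312, -236.3000030517578], [553.2999877929688, -231.0], [524.0999755859375, -170.10000610351562]]
((488.8298034667969, -367.5993347167969), (21.25848388671875, 114.20182037353516), 84.95134735107422) [[431.0, -373.20001220703125], [544.7999877929688, -383.20001220703125], [546.5999755859375, -362.0], [432.8999938964844, -352.0]]
t 1.13 tcp [ 517.7 -361.4  127.9] yaw -4.58 tilt z [ 0.005  0.008 -1.   ] F [ 7.4  4.2 -1.4] w 85.4 q [ 0.62  0.55 -0.05  1.42  0.02  1.18 -1.08]
[-2.   2.6 25.7] 0.23
[-2.   2.6 25.7] 0.23
[-1.9  2.6 25.7] 0.23
[-1.9  2.6 25.7] 0.23
```

View pics/w1.png

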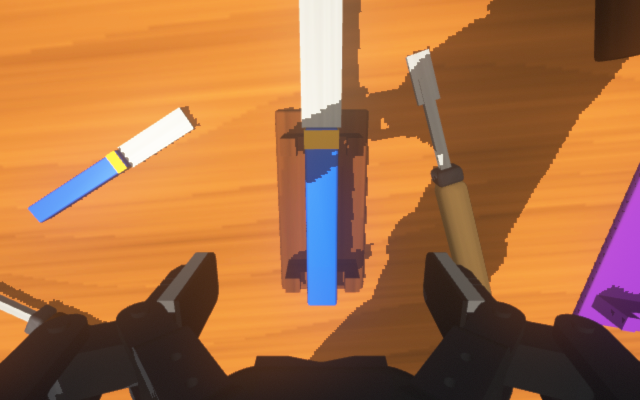

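The wrist view shows the scraper handle centred at column 322 between the open fingers. The gouge, at column 460, is clear of them.

Call:
apply_moves(increments="0 0 0 0 1;0 0 0 0 1;0 0 0 0 1")

```text
time: 1.38
tcp_pos: [506.9, -372.3, 131.4]
orientation: [3.137, -0.14, -0.002]
force: [0.0, -0.1, 0.1]
width: 85.7
finger_force: 0.0
```

```bash
python3 go.py 510 -369.6 21 -5.2 4
```

```text
t 1.38 tcp [ 506.9 -372.3  131.4] yaw -5.11 tilt z [-0.001 -0.001 -1.   ] F [ 0.  -0.1  0.1] w 85.7 q [ 0.63  0.54 -0.04  1.42  0.02  1.18 -1.07]
[ 0.7 -0.7 27.6] 0.02
[ 0.7 -0.7 27.6] 0.02
[ 0.7 -0.7 27.6] 0.02
[ 0.7 -0.7 27.6] 0.02
```

Call:
apply_moves(increments="1 -1 28 0 1;1 -1 28 0 1;0.5 -0.5 25 0 1;0.5 -0.3 18 0 1;0 0 8 0 1;0 0 2.5 0 1;0 0 0 0 1;0 0 0 0 0;0 0 0 0 -0.8;0 0 0 0 -0.8")

```text
time: 2.22
tcp_pos: [512.4, -369.1, 23.5]
orientation: [3.137, -0.137, 0.004]
force: [1.3, -0.1, -0.6]
width: 51.8
finger_force: 0.0
```

Call:
apply_moves(increments="0 0 0 0 -1;0 0 0 0 -1;0 0 0 0 -1;0 0 0 0 -1;0 0 0 0 -1;0 0 0 0 -1")

```text
time: 2.72
tcp_pos: [512.1, -368.7, 22.8]
orientation: [3.138, -0.137, 0.002]
force: [-0.2, 0.2, 5.3]
width: 20.2
finger_force: 98.9
```

Call:
apply_moves(increments="0 0 -5 0 -1;0 0 -20 0 -1;0 0 -30 0 -1;0 0 -30 0 -1;0 0 -25 0 -1;0 0 -15 0 -1;0 0 -5 0 -1;0 0 0 0 -1")

```text
time: 3.38
tcp_pos: [511.9, -368.4, 152.7]
orientation: [3.138, -0.137, 0.002]
force: [0.1, 0.5, -1.6]
width: 20.0
finger_force: 98.1
```

```bash
python3 go.py 385 205 155 -2 18
```

```text
t 3.38 tcp [ 511.9 -368.4  152.7] yaw -5.01 tilt z [ 0.002 -0.001 -1.   ] F [ 0.1  0.5 -1.6] w 20.0 q [ 0.62  0.52 -0.04  1.39  0.02  1.22 -1.08]
[ -9.8 -31.1  -0.1] -0.17
[ -9.7 -31.1  -0.1] -0.17
[ -9.6 -31.2  -0.1] -0.17
[ -9.5 -31.2  -0.1] -0.17
[ -9.4 -31.2  -0.1] -0.17
[ -9.4 -31.3  -0.1] -0.17
[ -9.3 -31.3  -0.1] -0.17
[ -9.2 -31.3  -0.1] -0.17
[ -9.1 -31.3  -0.1] -0.17
[ -9.  -31.4  -0.1] -0.17
[ -8.9 -31.4  -0.1] -0.17
[ -8.8 -31.4  -0.1] -0.17
[ -8.7 -31.4  -0.1] -0.17
[ -8.6 -31.5  -0.1] -0.17
[ -8.5 -31.5  -0.1] -0.17
[ -8.4 -31.5  -0.1] -0.17
[ -8.3 -31.5  -0.1] -0.17
[ -8.3 -31.6  -0.1] -0.17
```

Call:
apply_moves(increments="-6 -15 0 -0.2 -1;-10 -29 0 -0.2 -1;-10 -31 0 -0.2 -1;-10 -31 0 -0.2 -1;-10 -31 0 -0.2 -1;-10 -31 0 -0.2 -1;-9 -31 0 -0.2 -1;-9 -31 0 -0.2 -1;-9 -31 0 -0.2 -1;-9 -31 0 -0.2 -1")

```text
time: 4.22
tcp_pos: [437.9, -68.7, 149.6]
orientation: [-3.14, 0.082, 0.007]
force: [0.1, 0.8, -1.7]
width: 20.1
finger_force: 98.1
```

Call:
apply_moves(increments="-9 -32 0 -0.2 -1;-9 -32 0 -0.2 -1;-9 -32 0 -0.2 -1;-9 -32 0 -0.2 -1;-9 -32 0 -0.2 -1;-8 -32 0 0 -1;-8 -31 0 0 -1;-4 -22 0 0 -1;-2 -10 0 0 -1;0 0 0 0 -1")

```text
time: 5.05
tcp_pos: [381.5, 189.9, 150.1]
orientation: [-3.141, 0.045, 0.006]
force: [0.1, 0.0, -2.0]
width: 20.5
finger_force: 98.1
```

Call:
apply_moves(increments="0 0 0 0 -1;0 0 0 0 -1;0 0 0 0 -1")

```text
time: 5.3
tcp_pos: [384.0, 185.3, 151.0]
orientation: [3.14, -0.06, -0.002]
force: [-0.3, 0.1, -1.6]
width: 20.4
finger_force: 98.1
```

```bash
python3 - <<'E'
from h import *
s=snap('wrist','w2.png')
o=sensors.observe();print(o['tcp_pos'],o['orientation'])
for p in [(559.5,199,75),(519,201,171)]: print(np.round(proj(s,p),1))
hsv=cv2.cvtColor(s['img'],cv2.COLOR_RGB2HSV)
for nm,lo,hi,z in [('blue',(100,130,40),(125,255,255),o['tcp_pos'][2]+25),('lip',(24,150,100),(35,255,255),80),('red',(0,170,60),(6,255,255),111)]:
  m=cv2.inRange(hsv,np.array(lo),np.array(hi))
  for c in cv2.findContours(m,0,1)[0]:
    if cv2.contourArea(c)<250: continue
    r=cv2.minAreaRect(np.array([plane(s,*p[0],z)[:2] for p in c],np.float32));print(nm,cv2.boundingRect(c),np.round(r[1],1),round(r[2],1),cv2.boxPoints(r).round(1).tolist())
snap('top')
E
python3 go.py 395 204.5 52.8 -2 4
```

```text
[384.15136248 185.50790507 151.26622161] [ 3.13993344e+00 -5.95246080e-02 -1.51779576e-03]
[ 283.2 -114.2]
[ 251.6 -136.2]
blue (293, 242, 56, 132) [21.6 58.4] 89.1 [[344.3999938964844, 176.39999389648438], [402.70001220703125, 175.5], [403.1000061035156, 197.10000610351562], [344.70001220703125, 197.89999389648438]]
blue (291, 201, 38, 18) [13.2  6.4] 87.9 [[412.20001220703125, 182.5], [418.5, 182.3000030517578], [419.0, 195.39999389648438], [412.70001220703125, 195.6999969482422]]
lip (288, 167, 64, 33) [39.6 20.8] 87.9 [[389.79998779296875, 166.8000030517578], [410.6000061035156, 166.10000610351562], [412.1000061035156, 205.6999969482422], [391.20001220703125, 206.39999389648438]]
t 5.4 tcp [384.2 185.8 151.5] yaw -2.16 tilt z [-0.001 -0.001 -1.   ] F [ 0.1  0.  -1.6] w 20.4 q [-0.1   0.15 -0.43  1.93  0.07  1.07 -2.17]
[ 2.5 -4.8 24.7] -0.04
[ 2.5 -4.8 24.7] -0.04
[ 2.5 -4.8 24.7] -0.04
[ 2.5 -4.8 24.7] -0.04
```

View pics/w2.png

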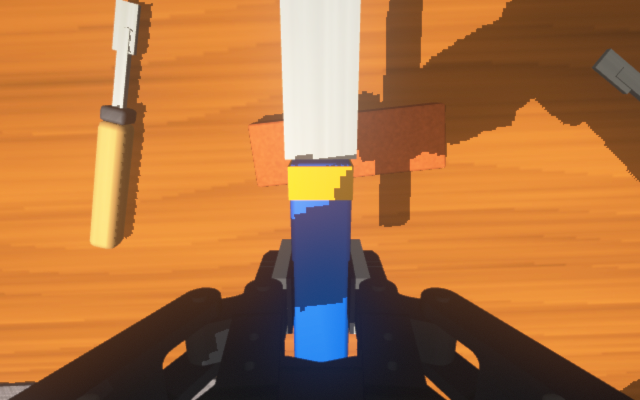

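The wrist view shows the scraper held straight between the fingers, with the ferrule at rows 165–200. The stone and gouge_c are clear below.

Call:
apply_moves(increments="2 -5 20 0 -1;2 -5 28 0 -1;3 -5 28 0 -1;3 -4 16 0 -1;0 0 6 0 -1;0 0 1 0 -1;0 0 0 0 -1;0 0 0 0 -1;0 0 0 0 -1")

```text
time: 6.15
tcp_pos: [395.8, 206.0, 54.1]
orientation: [-3.14, 0.056, -0.004]
force: [-0.3, -0.2, -0.4]
width: 20.2
finger_force: 98.1
```

```bash
python3 go.py 395 204.5 52.8 -2 1
cat > chk.py <<'E'
from h import *
import sys
s=snap('top');t=snap('side');w=snap('wrist');o=sensors.observe()
p=o['tcp_pos'];print(p)
h=plane(w,320,163,p[2]+25);print('handle front',h)
a=np.radians(-2);tip=np.array([p[0]+132*np.cos(a),p[1]+132*np.sin(a),p[2]+16.2])
print('pred tip px top',proj(s,tip),'side',proj(t,tip),'lip side',proj(t,(559.5,199,75)))
u,v=[int(x) for x in proj(s,tip)];A=cv2.resize(s['img'][v-30:v+30,u-35:u+35],(420,360),interpolation=2)
u2,v2=[int(x) for x in proj(t,tip)];B=cv2.resize(t['img'][v2-25:v2+25,u2-25:u2+25],(360,360),interpolation=2)
print('crop org',u-35,v-30,u2-25,v2-25)
cv2.imwrite('pics/'+sys.argv[1],cv2.cvtColor(np.hstack([A,B]),cv2.COLOR_RGB2BGR))
E
python3 chk.py c1.png
```

```text
t 6.15 tcp [395.8 206.   54.1] yaw -2.05 tilt z [ 0.003  0.001 -1.   ] F [-0.3 -0.2 -0.4] w 20.2 q [-0.17  0.33 -0.42  2.01  0.18  0.84 -2.29]
[-0.7  1.5  1.3] -0.05
[395.3549054  205.96335346  53.64700693]
handle front [443.50602365 205.35457465  78.64700693]
pred tip px top (np.float64(223.96303740541182), np.float64(210.22357124395444)) side (np.float64(282.7495335183066), np.float64(180.5971981812036)) lip side (np.float64(289.95555848824046), np.float64(178.6376643614222))
crop org 188 180 257 155
```

View pics/c1.png

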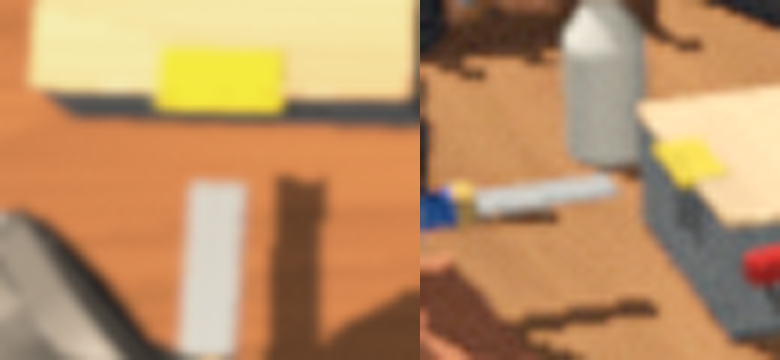

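The top crop shows the blade tip at (224,210), lined up with the lip, and the side crop shows it at gap height. Both match the prediction, so I'm inserting.

Call:
apply_moves(increments="3 1 1 0 -1;8 0.5 0 0 -1;9 0 0 0 -1;9 0 0 0 -1;9 0 0 0 -1;9 0 0 0 -1;9 0 0 0 -1;0 0 0 0 -1;0 0 0 0 -1")

```text
time: 7.05
tcp_pos: [451.1, 202.3, 51.6]
orientation: [-3.141, 0.057, 0.001]
force: [0.4, -0.6, -0.7]
width: 19.8
finger_force: 98.1
```

```bash
python3 go.py 472 202 53 -2 1
```

```text
t 7.05 tcp [451.1 202.3  51.6] yaw -2.06 tilt z [-0.  0. -1.] F [ 0.4 -0.6 -0.7] w 19.8 q [-0.15  0.41 -0.39  1.88  0.2   0.88 -2.24]
[20.9 -0.5 -1.4] -0.06
```

Call:
apply_moves(increments="7 0 -0.5 0 -1;7 0 -0.5 0 -1;6 0 -0.5 0 -1;0 0 0 0 -1;0 0 0 0 -1;0 0 -4 0 -1;0 0 -5 0 -1;0 0 -5 0 -1;0 0 -3 0 -1;0 0 0 0 -1")

```text
time: 7.88
tcp_pos: [470.8, 201.9, 71.2]
orientation: [-3.141, 0.055, -0.002]
force: [-0.1, 0.7, -2.1]
width: 20.2
finger_force: 98.0
```

```bash
python3 go.py 472 202 53 -2 1;python3 chk.py c2.png
```

```text
t 7.88 tcp [470.8 201.9  71.2] yaw -2.01 tilt z [ 0.001  0.    -1.   ] F [-0.1  0.7 -2.1] w 20.2 q [-0.13  0.42 -0.39  1.82  0.19  0.94 -2.21]
[ 1.2 -0.2 18.2] -0.01
[470.87524499 201.90255787  70.56715249]
handle front [518.94264675 201.29325296  95.56715249]
pred tip px top (np.float64(225.15757469862757), np.float64(183.4967771189747)) side (np.float64(299.41881240942917), np.float64(174.8867684059951)) lip side (np.float64(289.95555848824046), np.float64(178.6376643614222))
crop org 190 153 274 149
```

View pics/c2.png

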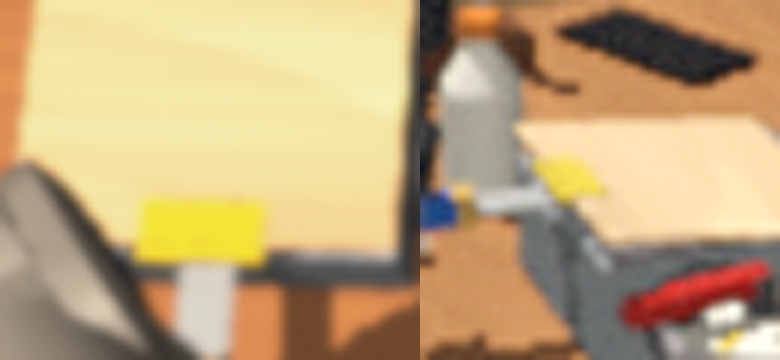

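The cover is rising on the blade: its tip end is hidden under the lip at about (225,192) in the top view. Next I'll follow the arc at about r = 126.

Call:
apply_moves(increments="1.5 0 -8.5 0 -1;1.5 0 -8.5 0 -1;2.5 0 -8.5 0 -1;3 0 -8.5 0 -1;3.5 0 -8 0 -1;4 0 -8 0 -1;5 0 -7.5 0 -1;5 0 -7 0 -1;5.5 0 -6.5 0 -1;6 0 -6.5 0 -1")

```text
time: 8.87
tcp_pos: [508.6, 200.4, 148.5]
orientation: [-3.141, 0.055, 0.0]
force: [-1.4, 1.0, -2.2]
width: 20.1
finger_force: 97.9
```

Call:
apply_moves(increments="6.5 0 -6 0 -1;7 0 -5.5 0 -1;7.5 0 -5 0 -1;7.5 0 -4.5 0 -1;8 0 -4 0 -1;8 0 -3.5 0 -1;8.5 0 -2.5 0 -1;8.5 0 -2 0 -1;0 0 0 0 -1;0 0 0 0 -1")

```text
time: 9.7
tcp_pos: [570.5, 197.9, 180.9]
orientation: [-3.141, 0.057, -0.001]
force: [-0.3, -0.7, -2.2]
width: 20.1
finger_force: 98.0
```

```bash
python3 go.py 570 199 180 -2 1;python3 -c "
from h import *
t=snap('side');s=snap('top')
A=cv2.resize(t['img'][130:210,250:350],(450,360),interpolation=2);B=cv2.resize(s['img'][120:220,180:280],(340,360),interpolation=2)
cv2.imwrite('pics/c3.png',cv2.cvtColor(np.hstack([A,B]),cv2.COLOR_RGB2BGR))"
```

```text
t 9.7 tcp [570.5 197.9 180.9] yaw -2.06 tilt z [ 0.001  0.    -1.   ] F [-0.3 -0.7 -2.2] w 20.1 q [-0.11  0.48 -0.38  1.43  0.18  1.27 -2.11]
[-0.5 -1.1  0.9] -0.06
```

View pics/c3.png

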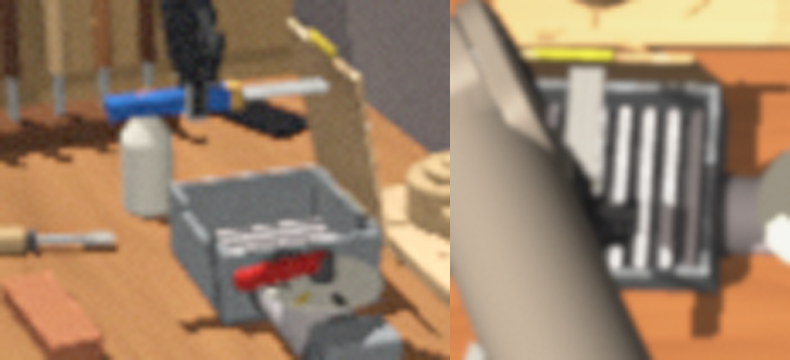

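The side crop shows the cover at about 78°, with the blade pushing its underside. Now to push past upright and back away.

Call:
apply_moves(increments="8 0 -1.5 0 -1;8 0 -1 0 -1;8 0 0 0 -1;8 0 0 0 -1;7 0 0 0 -1;6 0 0 0 -1;4 0 0 0 -1;0 0 0 0 -1;0 0 0 0 -1;-4 0 0 0 -1")

```text
time: 10.63
tcp_pos: [615.0, 196.3, 183.2]
orientation: [3.141, -0.056, 0.001]
force: [1.3, -0.8, -1.8]
width: 20.3
finger_force: 98.0
```

Call:
apply_moves(increments="-15 0 0 0 -1;-30 0 0 0 -1;-35 0 0 0 -1;-35 0 0 0 -1;-35 0 0 0 -1;-25 0 0 0 -1;-10 0 0 0 -1;0 0 0 0 -1")

```text
time: 11.3
tcp_pos: [426.9, 203.7, 183.8]
orientation: [3.14, -0.05, 0.0]
force: [0.6, 0.2, -1.1]
width: 20.5
finger_force: 98.0
```

```bash
python3 - <<'E'
from h import *
s=snap('top');t=snap('side')
for th in(90,95,100,105,110):
    a=np.radians(th);c=np.array([728.8,192.9]);e=np.array([np.cos(np.radians(-2)),np.sin(np.radians(-2))])
    p=c-e*169*np.cos(a);P=(p[0],p[1],75+169*np.sin(a));print(th,np.round(proj(s,P),1),np.round(proj(t,P),1))
for n,x,roi in(('top',s,(190,110,270,200)),('side',t,(290,100,350,180))):
    h=cv2.inRange(cv2.cvtColor(x['img'],cv2.COLOR_RGB2HSV),np.array((25,150,100)),np.array((34,255,255)))
    ys,xs=np.nonzero(h[roi[1]:roi[3],roi[0]:roi[2]]);print(n,len(xs),xs.min()+roi[0],xs.max()+roi[0],ys.min()+roi[1],ys.max()+roi[1],xs.mean()+roi[0],ys.mean()+roi[1])
E
python3 go.py 512.1 -368.7 155 -5.01 20
```

```text
90 [217.1 123.2] [327.1 137.4]
95 [217.5 118. ] [330.3 137.2]
100 [218.1 113.1] [333.4 137.3]
105 [218.7 108.4] [336.4 137.7]
110 [219.5 104.2] [339.4 138.4]
top 20 208 227 111 112 215.3 111.8
side 5 332 336 136 139 333.8 137.4
t 11.4 tcp [430.9 202.9 183.9] yaw -2.03 tilt z [ 0.003  0.    -1.   ] F [ 1.1 -0.7 -1.3] w 20.3 q [-0.11  0.22 -0.43  1.77  0.1   1.17 -2.18]
[ 5.1 28.4  1.4] 0.15
[ 5.1 28.4  1.4] 0.15
[ 5.2 28.4  1.4] 0.15
[ 5.3 28.4  1.4] 0.15
[ 5.4 28.4  1.4] 0.15
[ 5.4 28.3  1.4] 0.15
[ 5.5 28.3  1.4] 0.15
[ 5.6 28.3  1.4] 0.15
[ 5.7 28.3  1.4] 0.15
[ 5.7 28.3  1.4] 0.15
[ 5.8 28.3  1.4] 0.15
[ 5.9 28.3  1.4] 0.15
[ 6.  28.2  1.4] 0.15
[ 6.  28.2  1.4] 0.15
[ 6.1 28.2  1.4] 0.15
[ 6.2 28.2  1.4] 0.15
[ 6.2 28.2  1.4] 0.15
[ 6.3 28.2  1.4] 0.15
[ 6.4 28.1  1.4] 0.15
[ 6.5 28.1  1.4] 0.15
```

The lip projects to about 100–101°, a little beyond upright. Carrying the scraper back.

Call:
apply_moves(increments="2 14 0 0.1 -1;5 26 0 0.1 -1;5 30 0 0.1 -1;5 30 0 0.2 -1;5 30 0 0.2 -1;6 30 1 0.2 -1;6 30 1 0.2 -1;6 30 1 0.2 -1;6 30 2 0.2 -1;6 30 2 0.2 -1")

```text
time: 12.23
tcp_pos: [470.1, -82.3, 176.4]
orientation: [3.139, -0.105, 0.003]
force: [1.0, -0.4, -1.1]
width: 20.5
finger_force: 98.1
```

Call:
apply_moves(increments="6 30 2 0.2 -1;6 30 2 0.2 -1;6 30 2 0.2 -1;6 30 2 0.2 -1;6 30 2 0.2 -1;6 30 2 0.2 -1;6 30 2 0.2 -1;6 28 2 0 -1;6 24 2 0 -1;3 10 0 0 -1")

```text
time: 13.07
tcp_pos: [502.6, -362.1, 156.9]
orientation: [3.133, -0.151, -0.002]
force: [-0.9, -0.3, -1.5]
width: 20.5
finger_force: 98.1
```

Call:
apply_moves(increments="0 0 0 0 -1;0 0 0 0 -1;0 0 0 0 -1;0 0 0 0 -1")

```text
time: 13.4
tcp_pos: [504.7, -352.3, 158.5]
orientation: [-3.137, 0.135, -0.001]
force: [0.1, 0.5, -1.3]
width: 20.2
finger_force: 98.1
```

```bash
python3 go.py 512.1 -368.7 60 -5.01 4
```

```text
t 13.4 tcp [ 504.7 -352.3  158.5] yaw -4.92 tilt z [ 0.     0.001 -1.   ] F [ 0.1  0.5 -1.3] w 20.2 q [ 0.63  0.49 -0.07  1.43  0.03  1.22 -1.1 ]
[ 2.2  3.9 24.6] 0.02
[ 2.2  3.9 24.6] 0.02
[ 2.2  3.9 24.6] 0.02
[ 2.2  3.9 24.6] 0.02
```

Call:
apply_moves(increments="3 6 5 0 -1;4 6 20 0 -1;2 4 27 0 -1;0 0 27 0 -1;0 0 14 0 -1;0 0 5 0 -1;0 0 0 0 -1;0 0 0 0 -1;0 0 0 0 -1")

```text
time: 14.15
tcp_pos: [512.8, -372.1, 62.2]
orientation: [3.136, -0.139, 0.005]
force: [-0.2, -0.2, -0.5]
width: 20.1
finger_force: 98.1
```

```bash
python3 go.py 512.1 -368.7 22.8 -5.01 3;python3 - <<'E'
from h import *
w=snap('wrist','w4.png');s=snap('top');t=snap('side');p=sensors.observe()['tcp_pos']
a=np.radians(-5.01);tip=np.array([p[0]+132*np.cos(a),p[1]+132*np.sin(a),p[2]+16.2]);print(proj(s,tip),proj(t,tip))
E
```

```text
t 14.15 tcp [ 512.8 -372.1   62.2] yaw -5.09 tilt z [ 0.003 -0.002 -1.   ] F [-0.2 -0.2 -0.5] w 20.1 q [ 0.64  0.61 -0.07  1.49  0.04  1.04 -1.09]
[-0.3 -1.1 13.1] -0.03
[-0.3 -1.1 13.1] -0.03
[-0.3 -1.1 13.1] -0.03
(np.float64(424.4618379011225), np.float64(169.2953742714455)) (np.float64(374.9908246331307), np.float64(242.9962505219046))
```

View pics/w4.png

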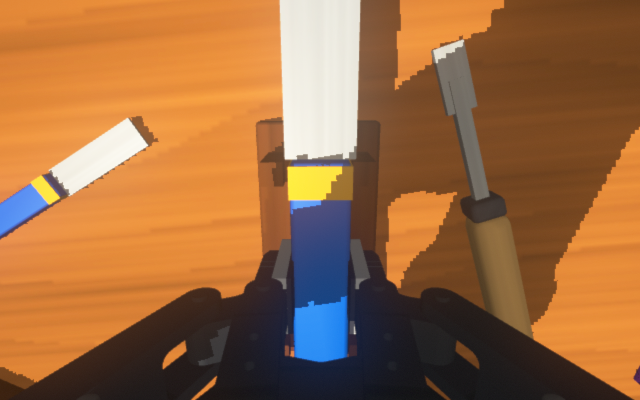

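The scraper sits in the fingers exactly as before (ferrule at rows 165–200), over its rest. Lowering it.

Call:
apply_moves(increments="-0.7 -2 0 0 -1;0 -1.4 6 0 -1;0 0 10 0 -1;0 0 10 0 -1;0 0 6 0 -1;0 0 3 0 -1;0 0 2 0 -1;0 0 1 0 -1;0 0 0 0 -1;0 0 0 0 -1")

```text
time: 15.13
tcp_pos: [511.0, -368.2, 22.8]
orientation: [3.138, -0.14, 0.0]
force: [-1.5, 0.3, 3.0]
width: 21.0
finger_force: 98.6
```

```bash
python3 go.py 512.1 -368.7 22.8 -5.01 1
```

```text
t 15.13 tcp [ 511.  -368.2   22.8] yaw -5.12 tilt z [ 0. -0. -1.] F [-1.5  0.3  3. ] w 21.0 q [ 0.64  0.65 -0.06  1.53  0.05  0.96 -1.1 ]
[ 1.1  0.4 -0. ] -0.11
```

Call:
apply_moves(increments="0 0 0 0 -0.4;0 0 0 0 -0.2;0 0 0 0 0.2;0 0 0 0 0.6;0 0 0 0 1;0 0 0 0 1;0 0 0 0 1;0 0 0 0 1;0 0 -10 0 1;0 0 -25 0 1")

```text
time: 15.97
tcp_pos: [508.1, -366.1, 54.2]
orientation: [-3.134, 0.14, 0.012]
force: [-0.1, 0.4, -0.2]
width: 85.5
finger_force: 0.0
```

Call:
apply_moves(increments="0 0 -35 0 1;0 0 -35 0 1;0 0 -30 0 1;0 0 -15 0 1;0 0 0 0 1;0 0 0 0 1;0 0 0 0 1")

```text
time: 16.55
tcp_pos: [510.2, -367.5, 171.2]
orientation: [-3.137, 0.14, 0.003]
force: [-0.3, -0.7, 0.3]
width: 85.4
finger_force: 0.0
```

```bash
python3 - <<'E'
from h import *
s=snap('wrist');hsv=cv2.cvtColor(s['img'],cv2.COLOR_RGB2HSV)
m=cv2.inRange(hsv,np.array((100,130,50)),np.array((125,255,255)))
for c in cv2.findContours(m,0,1)[0]:
    if cv2.contourArea(c)<150: continue
    r=cv2.minAreaRect(np.array([plane(s,*p[0],48)[:2] for p in c],np.float32));print(r,cv2.boxPoints(r).round(1).tolist())
E
python3 m.py; python3 go.py 556 -1 150 8.7 13
```

```text
((532.3204345703125, -199.30433654785156), (12.582792282104492, 68.96546936035156), 25.551740646362305) [[511.79998779296875, -170.89999389648438], [541.5, -233.10000610351562], [552.9000244140625, -227.6999969482422], [523.0999755859375, -165.5]]
((488.4464111328125, -365.3111572265625), (21.244600296020508, 113.92794799804688), 84.95343780517578) [[430.79998779296875, -370.8999938964844], [544.2999877929688, -380.8999938964844], [546.0999755859375, -359.70001220703125], [432.6000061035156, -349.70001220703125]]
blade px [419.8 187. ] cen [ 599.5 -374.8] rect [ 598.7 -373.8] [37.8 87.5] 69.1 box [[551, -376], [633, -407], [646, -372], [565, -340]]
blade px [433.6 194.2] cen [ 577.2 -414.7] rect [ 596.7 -408.2] [ 47.3 106.5] 86.9 box [[542, -429], [649, -435], [651, -387], [545, -382]]
cover px [224.8 137.6] cen [744.7 204.6] rect [673.8 204.2] [229.9 189.3] 89.6 box [[578, 90], [768, 89], [769, 319], [580, 320]]
red px [290.9 189.8] cen [577.3   5. ] rect [581.    6.2] [87.5 14.4] 9.6 box [[537, 6], [539, -8], [625, 6], [623, 21]]
dial px [284.6 174.7] cen [628.9  25.8] rect [624.   21.4] [105.3 122.6] 1.1 box [[570, 82], [573, -41], [678, -39], [676, 84]]
t 16.65 tcp [ 509.8 -367.3  170.2] yaw -5.11 tilt z [-0.003  0.002 -1.   ] F [-0.2 -0.6  0. ] w 85.3 q [ 0.64  0.51 -0.07  1.37  0.03  1.27 -1.09]
[  1.  -28.4   1.6] -1.06
[  1.6 -28.4   1.6] -1.06
[  2.1 -28.3   1.6] -1.06
[  2.6 -28.3   1.6] -1.06
[  3.1 -28.2   1.6] -1.06
[  3.7 -28.2   1.6] -1.06
[  4.2 -28.1   1.6] -1.06
[  4.7 -28.    1.6] -1.06
[  5.2 -27.9   1.6] -1.06
[  5.7 -27.8   1.6] -1.06
[  6.2 -27.7   1.6] -1.06
[  6.8 -27.6   1.6] -1.06
[  7.3 -27.5   1.6] -1.06
```

The scraper is back within a millimetre or so. Now the damper.

Call:
apply_moves(increments="1 -15 1 -1.1 1;1 -26 1 -1.1 1;2 -28 2 -1.1 1;2 -28 2 -1.1 1;3 -28 2 -1.1 1;4 -28 2 -1.1 1;4 -28 2 -1.1 1;5 -28 2 -1.1 1;5 -28 2 -1.1 1;6 -28 2 -1.1 1")

```text
time: 17.48
tcp_pos: [542.4, -99.6, 153.2]
orientation: [-3.136, -0.166, 0.003]
force: [0.6, -0.7, -0.3]
width: 85.4
finger_force: 0.0
```

Call:
apply_moves(increments="6 -28 1 -1.1 1;6 -28 0 -1.2 1;6 -28 0 -1.2 1;3 -20 0 -0.5 1;1 -8 0 0 1;0 0 0 0 1;0 0 0 0 1;0 0 0 0 1;0 0 0 0 1")

```text
time: 18.23
tcp_pos: [550.2, 8.6, 153.0]
orientation: [3.129, 0.265, -0.001]
force: [0.4, 0.1, -0.9]
width: 85.3
finger_force: 0.0
```

```bash
python3 - <<'E'
from h import *
s=snap('wrist');hsv=cv2.cvtColor(s['img'],cv2.COLOR_RGB2HSV)
for nm,lo,hi,z in (('red',(0,170,50),(6,255,255),111),('white',(0,0,170),(179,45,255),83),('mark',(24,120,100),(35,255,255),83)):
  m=cv2.inRange(hsv,np.array(lo),np.array(hi))
  for c in cv2.findContours(m,0,1)[0]:
    if cv2.contourArea(c)<150: continue
    P=np.array([plane(s,*p[0],z)[:2] for p in c],np.float32)
    r=cv2.minAreaRect(P);print(nm,cv2.boundingRect(c),np.round(r[0],1),np.round(r[1],1),round(r[2],1),cv2.boxPoints(r).round(1).tolist(),[np.round(x,1) for x in cv2.minEnclosingCircle(P)])
E
python3 go.py 556 1 88 9.7 4
```

```text
red (321, 81, 28, 163) [584.1   7.5] [88.5 14.7] 9.7 [[539.2999877929688, 7.300000190734863], [541.7999877929688, -7.300000190734863], [629.0, 7.699999809265137], [626.5, 22.200000762939453]] [array([584. ,   8.1]), np.float64(44.5)]
white (345, 268, 76, 70) [488.7 -46.9] [71.7 11. ] 54.1 [[463.20001220703125, -72.69999694824219], [472.1000061035156, -79.0999984741211], [514.0999755859375, -21.100000381469727], [505.20001220703125, -14.699999809265137]] [array([487.4, -46. ]), np.float64(35.9)]
white (87, 74, 82, 77) [593.4 133.2] [44.8 47.5] 1.1 [[570.5, 156.5], [571.4000244140625, 109.0999984741211], [616.2000122070312, 109.9000015258789], [615.2999877929688, 157.39999389648438]] [array([593. , 132.1]), np.float64(31.3)]
white (201, 0, 227, 168) [626.6  26.6] [ 91.3 130.4] 23.6 [[558.5999755859375, 68.0], [610.9000244140625, -51.400001525878906], [694.5999755859375, -14.800000190734863], [642.2999877929688, 104.5999984741211]] [array([625.5,  26. ]), np.float64(66.0)]
white (132, 0, 15, 112) [622.8 126.9] [ 4.7 60.3] 87.9 [[592.5999755859375, 125.69999694824219], [652.7999877929688
[... 821 characters left out ...]

white (10, 0, 10, 81) [619.3 196. ] [ 4.5 43.3] 87.9 [[597.5999755859375, 194.5], [640.9000244140625, 192.89999389648438], [641.0999755859375, 197.5], [597.7999877929688, 199.10000610351562]] [array([619.4, 196.1]), np.float64(21.7)]
mark (361, 127, 17, 19) [599.2 -10.5] [13.3  8. ] 42.6 [[591.5999755859375, -12.0], [597.0, -17.899999618530273], [606.7000122070312, -8.899999618530273], [601.2999877929688, -3.0999999046325684]] [array([600.9, -12.5]), np.float64(6.7)]
t 18.28 tcp [550.3   8.9 153.1] yaw 9.68 tilt z [-0.    -0.001 -1.   ] F [1.1 0.3 0.6] w 85.3 q [ 0.14  0.38 -0.25  1.62  0.1   1.15 -1.54]
[ 1.1  2.2 16.3] -0.0
[ 1.1  2.2 16.3] -0.0
[ 1.1  2.2 16.3] -0.0
[ 1.1  2.2 16.3] -0.0
```

Call:
apply_moves(increments="3 4 8 0 1;3 3 16 0 1;0 0 18 0 1;0 0 14 0 1;0 0 7 0 1;0 0 2 0 1;0 0 0 0 1;0 0 0 0 1;0 0 0 0 1")

```text
time: 19.03
tcp_pos: [558.4, 5.4, 89.3]
orientation: [3.13, 0.271, 0.004]
force: [-0.0, -0.0, -0.6]
width: 85.6
finger_force: 0.0
```

```bash
python3 go.py 557 2.8 87 9.7 1
```

```text
t 19.03 tcp [558.4   5.4  89.3] yaw 9.89 tilt z [ 0.002  0.    -1.   ] F [-0.  -0.  -0.6] w 85.6 q [ 0.14  0.46 -0.24  1.68  0.13  1.02 -1.54]
[-1.8  2.4  2.3] 0.19
```

Call:
apply_moves(increments="-1 2.3 1.5 0 1;0 0 0 0 0.5;0 0 0 0 0;0 0 0 0 -0.4;0 0 0 0 -0.7;0 0 0 0 -1;0 0 0 0 -1;0 0 0 0 -1;0 0 0 0 -1", grip_force=30)

```text
time: 19.78
tcp_pos: [556.9, 2.4, 86.9]
orientation: [3.129, 0.27, 0.0]
force: [0.0, -1.0, 0.9]
width: 15.4
finger_force: 32.6
```

```bash
python3 - <<'E'
from h import *
o=sensors.observe();print(o['tcp_pos'],o['force'],o['width'])
n=10;r=np.hypot(*(o['tcp_pos'][:2]-[626,14.5]));print(r)
E
python3 go.py 557 3 88 9.7 1
```

```text
[556.89524417   2.41542015  86.90933731] [ 0.00285797 -1.0086081   0.85280722] 15.352873072656768
70.1534343333953
t 19.78 tcp [556.9   2.4  86.9] yaw 9.86 tilt z [ 0.    -0.001 -1.   ] F [ 0.  -1.   0.9] w 15.4 q [ 0.14  0.46 -0.24  1.69  0.13  1.01 -1.54]
[ 0.2 -0.6 -1.1] 0.16
```

Call:
apply_moves(increments="0.1 4 0 -3.3 -1;0.1 4 0 -3.3 -1;0.1 4 0 -3.3 -1;0.1 4.1 0 -3.3 -1;0.1 4.1 0 -3.3 -1;0.1 4.1 0 -3.3 -1;0.1 4.1 0 -3.3 -1;0.2 4.1 0 -3.3 -1;0.1 4.1 0 -3.3 -1;0.1 4 0 -3.3 -1")

```text
time: 20.62
tcp_pos: [574.4, -33.4, 87.0]
orientation: [2.923, 1.152, -0.001]
force: [-1.8, -0.1, 1.8]
width: 15.4
finger_force: 32.7
```

Call:
apply_moves(increments="0 0 0 0 -1;0 0 0 0 -1;0 0 0 0 -1;0 0 0 0 -1")

```text
time: 20.95
tcp_pos: [574.3, -33.2, 86.9]
orientation: [2.924, 1.147, -0.001]
force: [-1.7, -2.3, 2.7]
width: 15.1
finger_force: 32.8
```

```bash
python3 go.py 574.7 -33.2 87 43 1
python3 - <<'E'
from h import *
o=sensors.observe();d=np.array([626,14.5])-o['tcp_pos'][:2];print(np.hypot(*d),np.degrees(np.arctan2(d[1],d[0])))
s=snap('wrist');hsv=cv2.cvtColor(s['img'],cv2.COLOR_RGB2HSV)
m=cv2.inRange(hsv,np.array((0,170,50)),np.array((6,255,255)))
for c in cv2.findContours(m,0,1)[0]:
    if cv2.contourArea(c)<150: continue
    P=np.array([plane(s,*p[0],111)[:2] for p in c],np.float32);print(cv2.minAreaRect(P))
E
```

```text
t 20.95 tcp [574.3 -33.2  86.9] yaw 42.84 tilt z [-0.    -0.001 -1.   ] F [-1.7 -2.3  2.7] w 15.1 q [ 0.28  0.51 -0.36  1.63  0.2   1.04 -0.96]
[ 0.3  0.3 -0.1] -0.16
70.37150981776065 42.7107687310374
((594.8643798828125, -13.087604522705078), (88.96430969238281, 15.712743759155273), 43.37487030029297)
```

Open, rise clear, and check with fresh views.

Call:
apply_moves(increments="0 0 0 0 -0.3;0 0 0 0 0;0 0 0 0 0.5;0 0 0 0 1;0 0 0 0 1;0 0 0 0 1;0 0 0 0 1;0 0 -10 0 1;0 0 -25 0 1;0 0 -30 0 1")

```text
time: 21.83
tcp_pos: [572.8, -33.0, 151.0]
orientation: [-2.922, -1.148, 0.007]
force: [-0.0, -0.9, -0.1]
width: 85.2
finger_force: 0.0
```

Call:
apply_moves(increments="-5 0 -25 0 1;-10 0 -15 0 1;-5 0 -5 0 1;0 0 0 0 1;0 0 0 0 1;0 0 0 0 1")

```text
time: 22.33
tcp_pos: [559.1, -46.2, 195.3]
orientation: [-2.923, -1.148, 0.003]
force: [0.2, 1.3, -0.0]
width: 85.3
finger_force: 0.0
```

```bash
python3 - <<'E'
from h import *
s=snap('wrist');hsv=cv2.cvtColor(s['img'],cv2.COLOR_RGB2HSV)
for nm,lo,hi,z in (('red',(0,170,50),(6,255,255),111),('mark',(24,120,100),(35,255,255),83)):
  for c in cv2.findContours(cv2.inRange(hsv,np.array(lo),np.array(hi)),0,1)[0]:
    if cv2.contourArea(c)<60: continue
    r=cv2.minAreaRect(np.array([plane(s,*p[0],z)[:2] for p in c],np.float32));print(nm,r)
t=snap('side')
h=cv2.inRange(cv2.cvtColor(t['img'],cv2.COLOR_RGB2HSV),np.array((25,150,100)),np.array((34,255,255)))[100:180,290:350]
ys,xs=np.nonzero(h);print('lip side',len(xs),xs.mean()+290,ys.mean()+100)
E
python3 m.py | grep -E 'blue|blade'; python3 go.py 500 0 200 0 1
```

```text
red ((594.806640625, -13.750667572021484), (88.9571533203125, 14.691783905029297), 42.519657135009766)
lip side 5 334.2 137.4
blue px [419.  225.2] cen [ 483.2 -365.7] rect [ 484.2 -365.9] [ 24.5 114.2] 84.0 box [[426, -372], [540, -384], [542, -360], [429, -348]]
blade px [420.7 186.5] cen [ 601.2 -377.4] rect [ 601.2 -377.6] [26.1 78.8] 84.4 box [[561, -387], [639, -394], [642, -369], [563, -361]]
t 22.48 tcp [559.3 -46.  195.4] yaw 42.93 tilt z [-0.003  0.001 -1.   ] F [-0.4  0.5 -0. ] w 85.5 q [ 0.33  0.38 -0.38  1.53  0.14  1.26 -0.89]
[-12.1 -74.1  -4.6] 42.93
```

```bash
python3 -c "
from h import *
print(robot.close_job())"
```

```text
the job is handed in; nothing more can be done
None
```

I handed the job in at about 22.5 s: the cover leans back at about 100°, the scraper lies on its rest within 2–3 mm of where it was, and the damper handle measures about 44.6°, over the yellow mark.

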